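# Lock the spring-button column into the bench stand

### The job

Take the column that has the spring button out of the wooden block, squeeze its button in and slide the column down into the square socket of the stand, the button on the side of the socket's slot, until the column is fully home and the button has popped out through the slot. Leave the plain stub in the block and disturb nothing else.

Things in the scene. Friction and masses are not known exactly. Their poses are not given: they have to be found in the camera images.
- column_mid (a point): The column: upright 24 mm square aluminium tube, 112 mm long, about 0.16 kg, black end plugs, standing in a well of the wooden block. The point is its centre, 56 mm above its lower end; z points up along the tube. The lowest 6 mm taper to 18 mm square. The spring button is on its -x face. Pushed by 5 to 20 N it slides down the socket while the button rubs on the wall
- button_mid (a point): Centre of the spring button's outer face: a steel bar 10 mm wide, 36 mm tall (ends square), standing 7 mm out of the column's -x face, from 2 to 38 mm above the column's centre. Unpressed, its lower end lands on the socket's rim and blocks. It moves as one piece: pressing its upper part holds it all flush, and once its lower part is inside the socket the wall keeps it in. Axes as the column's
- button (a joint): How far the spring button is pressed in (m): 0 is fully out (it springs back by itself), 0.007 is flush with the column's face. It takes about 2.5 N to start and 6 N to hold flush
- socket_mouth (a point): Centre of the stand's mouth, at the rim, 116 mm above the bench; z up. The stand is fixed: a 96 mm square steel foot and an upright square tube, 32 mm outside, 26.4 mm inside, 104 mm deep: a column fully home stands 8 mm out, its centre 48 mm below this point. Only the -x wall has a slot, 14 mm wide, 8 to 48 mm below the rim; it takes the button when both x axes point the same way
- block: Wooden storage block 70 x 130 x 38 mm, fixed. The origin is the centre of its underside. It has two square wells of 27 mm, 30 mm deep, 35 mm to either side of the centre along its y axis; the column stands in one and the stub in the other, both with their axes parallel to the block's
- stub_mid (a point): The plain stub: the same 24 mm square tube but 80 mm long and with no button, in the other well of the block; to be left there. The point is its centre, 40 mm above its lower end
- battery: Block battery, 18 x 26 x 49 mm, upright on the bench just behind the stand; origin at the centre of its underside; not to be moved
- heat_sink: Finned heat sink, 25 x 40 x 22 mm, on the bench just behind the block; origin at the centre of its underside; not to be moved
- transformer: Small transformer, 52 x 42 x 36 mm, on the bench farther back; origin at the centre of its underside; not to be moved
- carton: Small carton, 45 x 74 x 50 mm, farther back; origin at the centre of its underside; not to be moved
Not all that is in view belongs to the job. Leave any blue or yellow look-alike of the part that bears column_mid alone.

How it is judged:
By the outcome, as a careful person would: the job done as asked, in the order asked, and still so for the second after the job is handed in, with the robot touching nothing.
It also fails if it takes over 48 s, if anything falls off the work surface, if the arm or the gripper's body presses on something with over 40 N, if the wrist force passes 120 N, or if a joint passes its speed limit or range.

### The arm

A 6-joint arm with a two-finger parallel gripper is mounted at the origin on a cart in front of the work surface, level with it; the furniture and walls round the work are solid. World frame = base frame: x ahead of the robot, y to its left, z up, the work surface at z = 0. Lengths are in m, angles in rad, forces in N, time in s.
With the tool pointing down it reaches from about 0.35 to 0.775 m from the base axis. Payload 7.3 kg.
Tool frame: the origin (TCP) lies at the centre of the arm's flange, where the gripper is bolted on; the fingertips stand 178 mm ahead of it and the grasp point (between the pads) lies 159 mm ahead of it; z points along the fingers, y is the line along which they close (so a half turn about z gives the same grasp; the last joint's range is limited). The gripper opens to 92 mm and grips with 3 to 60 N. Pads are 19 mm wide; open, the fingers measure 130 mm over their backs; the gripper's body (75 mm by 190 mm) begins 47 mm behind the grasp point.
Start: joints at [-1.338, 0.342, 1.524, -0, 1.275, -0.146], TCP at [0.194, -0.488, 0.405] pointing down, gripper open.
Joint ranges: [-2.53, 2.53], [-0.77, 2.02], [0.04, 2.7], [-1, 4.14], [0.28, 2.66], [-3.11, 3.11]. Speed limits (rad/s): [2.57, 2.57, 3.14, 3.14, 3.14, 3.14].

### API

Orientations are given as [roll, pitch, yaw] about the fixed x, y, z axes, in that order (R = Rz(yaw) Ry(pitch) Rx(roll)).
In Python, from cell import telemetry, vision, ticket gives the robot as it stands.
- The arm moves only by the shell command python3 -m crank 'ROWS' [FORCE]. ROWS is JSON, a list of rows, each a list of 5 numbers: the gripper command: -1 is shut, 1 is fully open, values between are in proportion, then the shift along the tool's x, y, z in mm, then the turn about the tool's z in rad. In form: [[fingers, dx, dy, dz, roll], ...]. A call has 1 to 12 rows; each row is the pose to reach, as a shift and turn from the pose commanded when the call began, along the tool's axes at that moment; what a row does not reach only later rows make up. A row lasts 1/12 s, in which the tool goes at most 41.7 mm and 7.16 degrees, less where a joint would pass 70% of its speed; a pose out of reach is approached as far as the arm can. A call with a gripper value outside its range is refused whole. The fingers move at their own pace and stop on an object; FORCE is the grip in N (left out, the last holds). Time passes only in rows, so rows that repeat a pose let the fingers close. It gives the time, the measured TCP pose, the force, the opening and the grip force at its end, in the units of the state.
- telemetry.observe(): the state, without advancing time (a new reading comes with each control period).
- vision.read_camera(name): name is "side" or "top"; returns (picture, depth): 480x640x3 uint8, red, green, blue; 480x640 float32, m along the optical axis (not along the pixel's ray), 0 where there is no reading.
- vision.get_calibration(name): a dict with "camera_matrix" (3x3 intrinsics, pixels), "rvec" (rotation vector, rad) and "tvec" (3), from world to camera coordinates, as OpenCV has them. Camera axes: x right, y down, z forward; pixel columns grow to the right and rows downward; lengths in m; the calibration is good to about 2 mm. A picture is of the moment at which its call begins. get_calibration takes no time and is no camera call.
- ticket.hand_in(): hands the job in; it is judged then, once.
The state is a dict: "time": time; "qpos": joint angles; "qvel": joint speeds; "joint_efforts": joint torques, N m; "tool_pos": TCP position; "tool_rot": TCP orientation; "contact_force": force on the tool from outside, world axes, zero at the start; "torque": the same for the moment, N m; "opening": finger opening in m; "grip_force": force on a finger pad.
Only numpy, scipy, OpenCV 4.12 (cv2) and the standard library are available. Lean on these libraries where they do the work, as an engineer would, in place of code of your own. Each camera call takes 0.05 s, during which the arm holds its last target. There are 200 camera calls.

## Working session

There is one attempt and no reset: what is moved stays moved. The work goes in short steps, Python scripts to look and compute and a shell command to move; the robot and the scene stay as the last step left them, time stands still between calls to the robot, and variables do not carry over. Pictures are saved under pics/ and viewed, at most 10 in all, crops included, and the job is handed in when it is done.

```bash
ls; mkdir -p pics
cat > h.py <<'E'
import numpy as np, cv2
from cell import telemetry, vision, ticket
def cal(n):
    c=vision.get_calibration(n); K=np.array(c["camera_matrix"],float); R=cv2.Rodrigues(np.array(c["rvec"],float))[0]; t=np.array(c["tvec"],float).ravel(); return K,R,t
def plane(n,u,v,z):
    K,R,t=cal(n); d=R.T@np.linalg.inv(K)@[u,v,1]; o=-R.T@t; return o+d*(z-o[2])/d[2]
def cloud(n,depth):
    K,R,t=cal(n); v,u=np.mgrid[:480,:640]; p=np.stack([(u-K[0,2])/K[0,0]*depth,(v-K[1,2])/K[1,1]*depth,depth],-1); return (p-t)@R
def proj(n,p):
    K,R,t=cal(n); q=K@(R@np.array(p)+t); return q[:2]/q[2]
E
python3 - <<'E'
from h import *
for n in("side","top"):
    p,d=vision.read_camera(n); np.savez(f"pics/{n}0.npz",p=p,d=d); cv2.imwrite(f"pics/{n}0.png",p[...,::-1])
    K,R,t=cal(n); print(n,-R.T@t,R[2],K[0,0])
s=telemetry.observe(); print(s)
E
```

```text
pics
side [0.34017534 0.48239722 0.65114559] [ 0.22599948 -0.74172166 -0.63148492] 437.4391721756778
top [ 0.49986458 -0.15564765  0.95914756] [ 0.05444852  0.00752723 -0.99848821] 508.2096928206105
{'time': 0.1, 'qpos': array([-1.33794745e+00,  3.42633866e-01,  1.52489659e+00,  2.53038169e-05,
        1.27536034e+00, -1.46030206e-01]), 'qvel': array([-1.65366463e-03, -2.02420290e-03, -1.28156959e-03,  1.05580366e-03,
       -3.82905050e-04, -2.58876236e-05]), 'joint_efforts': array([ 1.21508619e-03, -4.32005489e+01, -2.44693565e+01,  7.18623935e-02,
        5.26643428e-02, -3.62215542e-05]), 'tool_pos': array([ 0.19417004, -0.48765483,  0.40413294]), 'tool_rot': array([-3.14031185e+00, -2.12834640e-04,  3.78871566e-01]), 'contact_force': array([ 0.06968835,  0.72938114, -0.46012053]), 'torque': array([-0.01011404, -0.03503323, -0.01520967]), 'grip_force': 0.0, 'opening': 0.091949268245454}
```

View pics/side0.png

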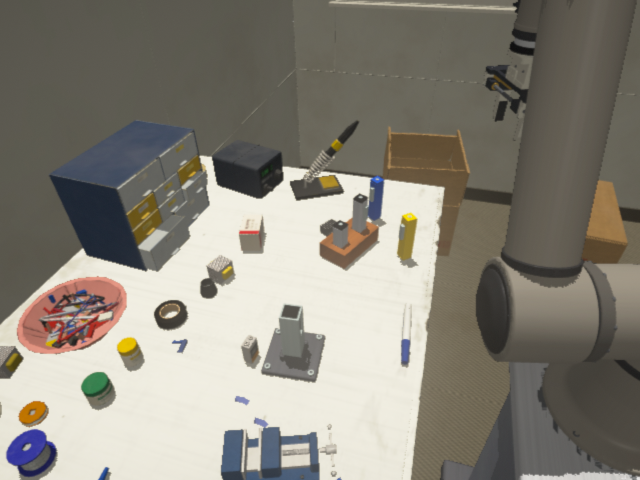

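View pics/top0.png

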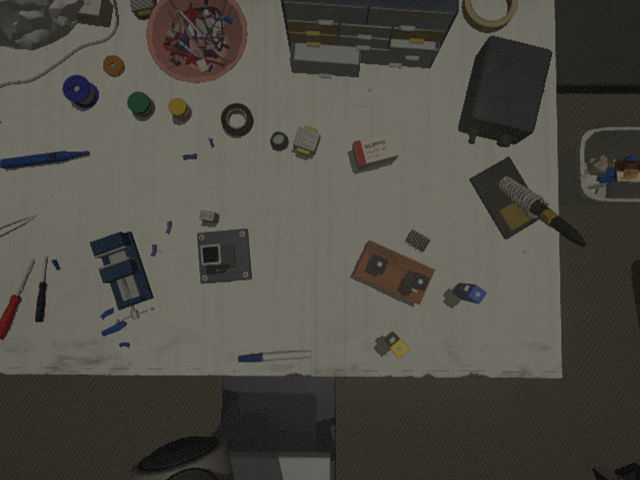

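Side view: the stand is at (291,345), and the brown block at (350,243) holds the tall tube at (360,215) and the short one at (340,235). Blue (376,198) and yellow (407,237) look-alikes stand beside it. In the top view, the block is at (393,272) and the stand at (222,256).

Run:
```python
from h import *
t=np.load("pics/top0.npz"); s=np.load("pics/side0.npz")
f=lambda p,x,y,w,h,k:cv2.resize(p[y:y+h,x:x+w,::-1],(w*k,h*k),interpolation=cv2.INTER_CUBIC)
a=f(t['p'],345,230,100,75,4);b=f(s['p'],310,175,100,75,4);c=f(t['p'],185,220,100,75,4);d=f(s['p'],245,300,100,75,4)
im=np.vstack([np.hstack([a,b]),np.hstack([c,d])]); im=np.clip(im.astype(float)*1.4,0,255).astype(np.uint8)
cv2.imwrite("pics/crop1.png",im)
P=cloud("top",t['d'])
def rect(mask,name):
    cs=cv2.findContours(mask.astype(np.uint8),cv2.RETR_EXTERNAL,cv2.CHAIN_APPROX_NONE)[0]
    for c in cs:
        if len(c)<25: continue
        pts=P[c[:,0,1],c[:,0,0],:2].astype(np.float32); r=cv2.minAreaRect(pts); print(name,len(c),c[:,0].mean(0),np.round(r[0],4),np.round(r[1],4),r[2], cv2.minAreaRect(c)[0])
z=P[...,2]; v=t['d']>0
roi=np.zeros_like(v); roi[190:310,190:500]=1
rect(v&roi&(z>.108)&(z<.13),'hi'); rect(v&roi&(z>.08)&(z<.1),'stub'); rect(v&roi&(z>.03)&(z<.043),'block'); rect(v&roi&(z>.004)&(z<.02),'foot')
m=v&roi&(z>.03)&(z<.2); print(np.histogram(z[m],bins=np.arange(.03,.14,.006)))
```

```text
hi 43 [476.69767442 293.34883721] [ 0.4571 -0.4019] [0.0234 0.024 ] 52.768070220947266 (476.55999755859375, 293.41998291015625)
hi 51 [419.21568627 280.74509804] [ 0.4774 -0.3063] [0.0246 0.0238] 65.84294891357422 (419.14434814453125, 280.67523193359375)
hi 76 [210.52631579 253.61842105] [0.5203 0.0411] [0.0321 0.0332] 5.324349880218506 (210.61068725585938, 253.71722412109375)
stub 52 [467.67307692 292.48076923] [ 0.4561 -0.3929] [0.0319 0.0158] 7.58579683303833 (468.2161865234375, 293.2972717285156)
stub 25 [410.28 277.76] [ 0.4815 -0.2951] [0.0012 0.0219] 68.46258544921875 (410.2586364746094, 277.8965759277344)
stub 47 [378.80851064 263.31914894] [ 0.5059 -0.2423] [0.0236 0.0238] 66.18241119384766 (378.8350830078125, 263.37115478515625)
stub 42 [206.83333333 252.33333333] [0.5217 0.0535] [0.009  0.0255] 74.5637435913086 (206.25003051757812, 253.25001525878906)
stub 38 [222.94736842 253.        ] [0.5224 0.025 ] [0.0312 0.0012] 5.369365215301514 (223.0, 253.0)
block 36 [229.08333333 254.97222222] [0.5212 0.0249] [0.0312 0.0024] 1.8476364612579346 (229.0, 254.5)
block 200 [394.145 27
[... 165 characters left out ...]
6] 5.243663311004639 (456.7189636230469, 290.722412109375)
foot 105 [417.55238095 239.16190476] [ 0.5519 -0.3214] [0.038  0.0254] 59.18235778808594 (417.2225036621094, 239.65826416015625)
foot 197 [223.70558376 255.2284264 ] [0.5204 0.0418] [0.0959 0.0986] 5.455569744110107 (223.28521728515625, 255.27957153320312)
foot 105 [491.74285714 205.57142857] [ 0.6078 -0.453 ] [0.0758 0.0431] 0.608791172504425 (487.0, 210.0)
(array([ 524, 1732,  168,   64,   46,   49,   62,   61,   64,  235,   97,
         78,   64,  281,  275,   61,    0,    0]), array([0.03 , 0.036, 0.042, 0.048, 0.054, 0.06 , 0.066, 0.072, 0.078,
       0.084, 0.09 , 0.096, 0.102, 0.108, 0.114, 0.12 , 0.126, 0.132,
       0.138]))
```

View pics/crop1.png

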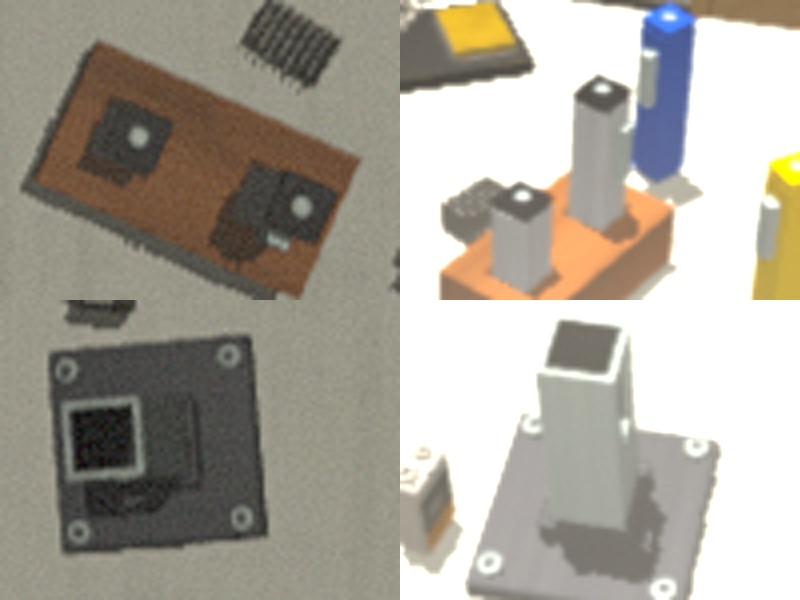

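Candidates in the top view: bare aluminium with a button in the block at (419,281), blue (476,293), and yellow (398,345). The bare aluminium one in the block is column_mid. The crop shows its button on the lower-left (-x) face, with yaw about -24°. The stand's slot is on its -x face, yaw about +5.4°.

```bash
cat >> h.py <<'E'
from scipy.spatial.transform import Rotation as Ro
def go(x,y,z,yaw_deg):
    s=telemetry.observe(); M=Ro.from_euler('xyz',s['tool_rot']).as_matrix()
    d=M.T@(np.array([x,y,z])-s['tool_pos'])*1000
    w=np.radians((yaw_deg-np.degrees(s['tool_rot'][2])+90)%180-90)
    print('shift mm',d.round(1),'roll',round(-w,4),'t',s['time'])
E
python3 - <<'E'
from h import *
go(.4774,-.3064,.40,65.9)
s=np.load("pics/side0.npz");P=cloud("side",s['d']);z=P[...,2]
t=np.load("pics/top0.npz");Q=cloud("top",t['d'])
for n,A,d,r in(("side",P,s['d'],(180,310,270,400)),("top",Q,t['d'],(190,300,190,440))):
    m=np.zeros(z.shape,bool);m[r[0]:r[1],r[2]:r[3]]=1
    if n=="side": m[:]=0;m[180:320,270:370]=1
    z=A[...,2];m&=(d>0)&(z>.110)&(z<.128)
    N,l,st,c=cv2.connectedComponentsWithStats(m.astype(np.uint8))
    for i in range(1,N):
        if st[i,4]>25:
            p=A[l==i]; h=np.median(p[p[:,2]>np.percentile(p[:,2],40),2]); r=cv2.minAreaRect(p[abs(p[:,2]-h)<.004][:,:2].astype(np.float32)); print(n,c[i],r,h,st[i,4])
E
```

```text
shift mm [330.2 -63.6   4.3] roll -0.7713 t 0.1
side [360.13333333 199.03333333] ((0.47795334458351135, -0.30410656332969666), (0.027065690606832504, 0.024101292714476585), 70.94398498535156) 0.12012567517120057 120
side [290.36158192 310.91525424] ((0.5207358598709106, 0.041380640119314194), (0.03248460963368416, 0.03456540033221245), 4.788794994354248) 0.11613363630703241 177
top [210.14371257 253.60479042] ((0.5202839374542236, 0.041138119995594025), (0.03204481676220894, 0.03309519216418266), 5.301745414733887) 0.1158395197687336 167
top [419.33484163 280.77828054] ((0.4773826599121094, -0.3062584400177002), (0.024008508771657944, 0.02389685995876789), 67.53285217285156) 0.119938889100309 221
```

```bash
python3 -m crank '[[1,30,-6,0,-0.08],[1,65,-13,0,-0.16],[1,100,-20,1,-0.24],[1,138,-27,2,-0.33],[1,175,-34,2,-0.42],[1,212,-41,3,-0.51],[1,248,-48,3,-0.6],[1,283,-55,4,-0.69],[1,310,-60,4,-0.75],[1,325,-63,4,-0.771],[1,330,-63.6,4,-0.771],[1,330.2,-63.6,4,-0.771]]' 30; python3 -c "
from h import *
go(.4774,-.3064,.255,65.9)"
```

```text
time: 1.1
tool_pos: [0.4781, -0.3059, 0.4002]
tool_rot: [-3.141, -0.0, 1.151]
contact_force: [-0.3, 0.8, 0.1]
opening: 0.0917
grip_force: 0.0
shift mm [ -0.7  -0.3 145.2] roll 0.0006 t 1.1
```

```bash
python3 -m crank '[[1,0,0,20,0],[1,0,0,45,0],[1,0,0,70,0],[1,0,0,95,0],[1,0,0,115,0],[1,0,0,130,0],[1,0,0,140,0],[1,0,0,145,0],[1,0,0,145,0],[1,0,0,145,0]]'
python3 - <<'E'
from h import *
go(.4774,-.3064,.255,65.9)
o=[]
for n,x,y in(("top",360,215),("side",290,130)):
    p,d=vision.read_camera(n); o.append(cv2.resize(p[y:y+110,x:x+130,::-1],(400,338),interpolation=cv2.INTER_CUBIC))
cv2.imwrite("pics/g1.png",np.hstack(o))
E
```

```text
time: 1.93
tool_pos: [0.4773, -0.3072, 0.2564]
tool_rot: [3.141, 0.0, 1.149]
contact_force: [0.9, 0.7, 0.2]
opening: 0.0919
grip_force: 0.0
shift mm [ 0.7 -0.2  1.4] roll -0.0012 t 1.9333
```

View pics/g1.png

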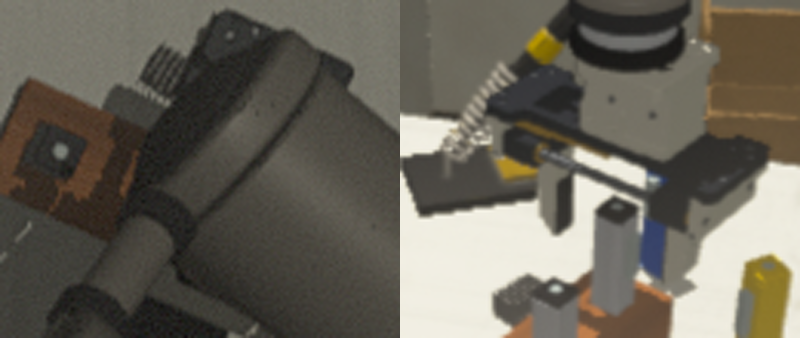

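The column, at (615,255) in the crop, stands between the fingers. The button finger is on the right, on the -x side. I'll close the gripper now.

```bash
python3 -m crank '[[-1,0,0,0,0],[-1,0,0,0,0],[-1,0,0,0,0],[-1,0,0,0,0],[-1,0,0,0,0],[-1,0,0,0,0],[-1,0,0,0,0],[-1,0,0,0,0],[-1,0,0,0,0],[-1,0,0,0,0]]' 30
```

```text
time: 2.87
tool_pos: [0.4774, -0.3065, 0.2557]
tool_rot: [-3.141, 0.0, 1.15]
contact_force: [-0.6, -0.5, -0.7]
opening: 0.0298
grip_force: 3.1
```

```bash
python3 -m crank '[[-1,0,0,0,0],[-1,0,0,0,0],[-1,0,0,0,0],[-1,0,0,0,0],[-1,0,0,0,0]]' 30
```

```text
time: 3.28
tool_pos: [0.4774, -0.3066, 0.2556]
tool_rot: [-3.141, -0.0, 1.15]
contact_force: [-0.0, 0.3, -1.3]
opening: 0.0238
grip_force: 30.0
```

Flush: opening 24 mm at 30 N. Next I lift it straight up.

```bash
python3 -m crank '[[-1,0,0,-5,0],[-1,0,0,-15,0],[-1,0,0,-30,0],[-1,0,0,-50,0],[-1,0,0,-70,0],[-1,0,0,-90,0],[-1,0,0,-110,0],[-1,0,0,-125,0],[-1,0,0,-135,0],[-1,0,0,-140,0],[-1,0,0,-140,0]]'; python3 -c "
from h import *
go(.5204,.0413,.395,95.4)"
```

```text
time: 4.2
tool_pos: [0.4774, -0.3066, 0.397]
tool_rot: [3.14, 0.001, 1.15]
contact_force: [0.1, -0.2, -2.4]
opening: 0.0242
grip_force: 30.0
shift mm [ 335.  -102.9    1.6] roll -0.5153 t 4.2
```

```bash
python3 -m crank '[[-1,12,-4,0,-0.02],[-1,40,-12,0,-0.06],[-1,75,-23,0,-0.12],[-1,112,-34,0,-0.17],[-1,150,-46,0,-0.23],[-1,188,-58,0,-0.29],[-1,225,-69,0,-0.35],[-1,262,-80,0,-0.41],[-1,295,-91,0,-0.46],[-1,320,-98,0,-0.5],[-1,332,-102,0,-0.515],[-1,335,-102.9,0,-0.515]]';python3 -m crank '[[-1,0,0,0,0],[-1,0,0,0,0],[-1,0,0,0,0]]'
python3 - <<'E'
from h import *
go(.5204,.0413,.395,95.4)
o=[]
for n,x,y in(("side",220,190),("top",150,180)):
    p,d=vision.read_camera(n); np.savez(f"pics/{n}2.npz",p=p,d=d); o.append(cv2.resize(p[y:y+170,x:x+150,::-1],(400,453),interpolation=cv2.INTER_CUBIC))
cv2.imwrite("pics/g2.png",np.hstack(o))
E
```

```text
time: 5.2
tool_pos: [0.52, 0.0437, 0.3947]
tool_rot: [-3.14, -0.001, 1.669]
contact_force: [-0.4, 0.4, -2.8]
opening: 0.024
grip_force: 30.0
time: 5.45
tool_pos: [0.5204, 0.04, 0.3954]
tool_rot: [-3.141, 0.0, 1.663]
contact_force: [-0.2, 0.2, -2.6]
opening: 0.0236
grip_force: 30.0
shift mm [1.3 0.2 0.4] roll -0.0022 t 5.45
```

View pics/g2.png

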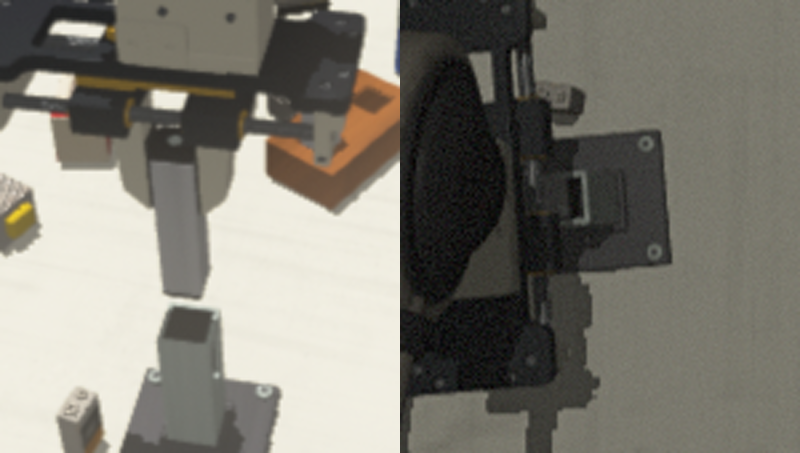

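The column hangs upright above the socket mouth (crop, column bottom (183,295), mouth (190,322)). I'll measure the offset between their +y faces in the side depth.

Run:
```python
from h import *
s=np.load("pics/side2.npz");P=cloud("side",s['d']);z=P[...,2]
a=np.radians(5.4); ex=np.array([np.cos(a),np.sin(a)]); ey=np.array([-np.sin(a),np.cos(a)])
print(np.degrees(a), telemetry.observe()['tool_pos'])
q=P[...,:2]-np.array([.5204,.0413]); X=q@ex;Y=q@ey
for n,lo,hi in(("col",.158,.195),("col hi",.19,.22),("sock",.03,.108)):
    m=(s['d']>0)&(z>lo)&(z<hi)&(abs(X)<.03)&(abs(Y)<.03)
    x,y=X[m]*1000,Y[m]*1000
    f=m.copy(); yy=np.percentile(y,70); k=abs(y-yy)<2
    pf=np.polyfit(x[k],y[k],1)
    # per-row face edges
    e=[]
    for r in np.unique(np.where(m)[0]):
        c=np.where(m[r])[0]; e.append((X[r,c].min()*1000,X[r,c].max()*1000))
    print(n,m.sum(),'face y',np.median(y[k]),'slope deg',np.degrees(np.arctan(pf[0])),'x edges',np.median(e,0), 'zmin',z[m].min())
m=(s['d']>0)&(abs(X)<.02)&(abs(Y)<.02)&(z>.125);print('zmin',np.percentile(z[m],[0,1,2]))
```

```text
5.4 [0.52042692 0.03995688 0.39563601]
col 327 face y 11.071378065886448 slope deg -0.47198277223662377 x edges [-12.54811465   9.88241275] zmin 0.1580969514120747
col hi 273 face y 11.121977403090941 slope deg -0.28996721612708043 x edges [-12.44032689  10.63027432] zmin 0.1900644264807586
sock 842 face y 16.045496227871123 slope deg 0.0840230431194492 x edges [-15.93306461  15.19257774] zmin 0.030029687233147927
zmin [0.14806301 0.15319729 0.15589092]
```

```bash
python3 -m crank '[[-1,1,0.6,5,0.005],[-1,1,0.6,12,0.005],[-1,1,0.6,20,0.005],[-1,1,0.6,26,0.005],[-1,1,0.6,30,0.005],[-1,1,0.6,34,0.005],[-1,1,0.6,38,0.005],[-1,1,0.6,42,0.005],[-1,1,0.6,46,0.005],[-1,1,0.6,48,0.005],[-1,1,0.6,48,0.005]]'
```

```text
time: 6.47
tool_pos: [0.5209, 0.0421, 0.3472]
tool_rot: [-3.141, 0.001, 1.66]
contact_force: [0.5, -2.8, -3.7]
opening: 0.0238
grip_force: 30.0
```

```bash
python3 -m crank '[[-1,0,0,4,0],[-1,0,0,9,0],[-1,0,0,14,0],[-1,0,0,19,0],[-1,0,0,24,0],[-1,0,0,29,0],[-1,0,0,33,0],[-1,0,0,37,0],[-1,0,0,41,0],[-1,0,0,45,0],[-1,0,0,48,0],[-1,0,0,48,0]]'
```

```text
time: 7.47
tool_pos: [0.521, 0.042, 0.2989]
tool_rot: [-3.141, 0.0, 1.66]
contact_force: [2.4, -6.0, -5.0]
opening: 0.024
grip_force: 30.0
```

```bash
python3 -m crank '[[-1,0,0,1.5,0],[-1,0,0,2.5,0],[-1,0,0,2.5,0],[-1,0,0,2.5,0]]'; python3 -m crank '[[0,0,0,0,0],[0,0,0,0,0],[0,0,0,0,0],[0,0,0,0,0],[0,0,0,0,0]]'
python3 - <<'E'
from h import *
o=[]
for n,x,y in(("side",220,190),("top",150,180)):
    p,d=vision.read_camera(n); np.savez(f"pics/{n}3.npz",p=p,d=d); o.append(cv2.resize(p[y:y+170,x:x+150,::-1],(400,453),interpolation=cv2.INTER_CUBIC))
cv2.imwrite("pics/g3.png",np.hstack(o))
E
```

```text
time: 7.8
tool_pos: [0.521, 0.042, 0.2968]
tool_rot: [3.142, 0.001, 1.66]
contact_force: [1.1, -6.7, -2.2]
opening: 0.0238
grip_force: 30.0
time: 8.22
tool_pos: [0.5209, 0.0426, 0.2971]
tool_rot: [-3.141, -0.0, 1.66]
contact_force: [0.7, 0.7, 1.0]
opening: 0.045
grip_force: 0.0
```

View pics/g3.png

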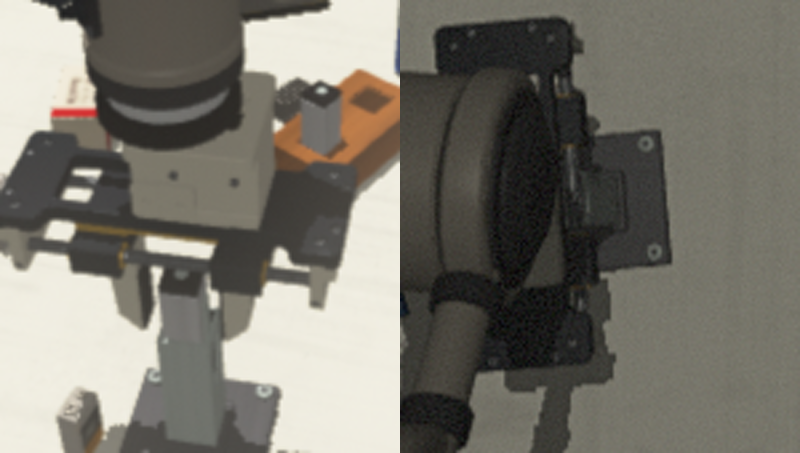

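The column stays in the socket with its button held by the wall (crop (215,320)). I'll raise the gripper, close it, and push the top down.

```bash
python3 -m crank '[[0.1,0,0,-8,0],[0.1,0,0,-20,0],[0.1,0,0,-35,0],[0,0,0,-48,0],[0,0,0,-55,0],[-1,0,0,-55,0],[-1,0,0,-55,0],[-1,0,0,-55,0],[-1,0,0,-55,0],[-1,0,0,-55,0],[-1,0,0,-55,0],[-1,0,0,-55,0]]' 30; python3 -c "
from h import *
go(.5204,.0413,.342,95.4)"
```

```text
time: 9.32
tool_pos: [0.5209, 0.0423, 0.3519]
tool_rot: [-3.141, 0.0, 1.66]
contact_force: [0.2, -0.4, 0.6]
opening: 0.0041
grip_force: 0.0
shift mm [-0.9 -0.6  9.9] roll -0.0053 t 9.3167
```

```bash
python3 -m crank '[[-1,0,0,4,0],[-1,0,0,8,0],[-1,0,0,11,0],[-1,0,0,14,0],[-1,0,0,17,0],[-1,0,0,20,0],[-1,0,0,23,0],[-1,0,0,26,0],[-1,0,0,28,0]]'
```

```text
time: 10.07
tool_pos: [0.5209, 0.0422, 0.3241]
tool_rot: [3.141, 0.0, 1.66]
contact_force: [0.2, -2.6, 4.9]
opening: 0.0004
grip_force: 2.6
```

Sliding at about 5 N; 22 mm to go.

```bash
python3 -m crank '[[-1,0,0,3,0],[-1,0,0,6,0],[-1,0,0,9,0],[-1,0,0,12,0],[-1,0,0,15,0],[-1,0,0,17,0],[-1,0,0,19,0],[-1,0,0,19,0]]';python3 -m crank '[[-1,0,0,1.5,0],[-1,0,0,2.5,0],[-1,0,0,3,0],[-1,0,0,3,0]]'
```

```text
time: 10.73
tool_pos: [0.5208, 0.042, 0.3048]
tool_rot: [-3.141, 0.0, 1.66]
contact_force: [0.2, -0.1, 1.2]
opening: 0.0003
grip_force: 0.9
time: 11.07
tool_pos: [0.521, 0.0424, 0.3023]
tool_rot: [3.141, -0.0, 1.66]
contact_force: [0.4, 0.2, 4.9]
opening: 0.0007
grip_force: 1.9
```

Force dropped, so the button has probably popped. I'll press a little more to seat it, then back off.

```bash
python3 -m crank '[[-1,0,0,0.7,0],[-1,0,0,1.2,0],[-1,0,0,1.2,0]]'
```

```text
time: 11.32
tool_pos: [0.521, 0.0425, 0.3022]
tool_rot: [3.14, 0.0, 1.66]
contact_force: [-4.2, 0.6, 12.7]
opening: 0.0007
grip_force: 6.3
```

Hard stop at TCP z 0.302, so the column is home. Now I back off and look.

```bash
python3 -m crank '[[-1,0,0,-4,0],[-1,0,0,-15,0],[-1,0,0,-35,0],[-1,0,0,-60,0],[-1,0,0,-90,0],[-1,-40,0,-120,0],[-1,-80,0,-130,0],[-1,-120,0,-130,0],[-1,-160,0,-130,0],[-1,-180,0,-130,0],[-1,-180,0,-130,0]]'
python3 - <<'E'
from h import *
o=[]
for n,x,y in(("side",235,270),("top",170,200)):
    p,d=vision.read_camera(n); o.append(cv2.resize(p[y:y+110,x:x+110,::-1],(400,400),interpolation=cv2.INTER_CUBIC))
    P=cloud(n,d); q=P-[.5204,.0413,0]; m=(d>0)&(np.hypot(q[...,0],q[...,1])<.009)&(P[...,2]>.1)&(P[...,2]<.2); print(n,m.sum(),np.median(P[m][:,2]) if m.any() else None)
    m=(d>0)&(np.hypot(P[...,0]-.506,P[...,1]+.2424)<.01)&(P[...,2]<.15);print('stub',np.median(P[m][:,2]))
cv2.imwrite("pics/g4.png",np.hstack(o))
E
```

```text
time: 12.23
tool_pos: [0.537, -0.1414, 0.4302]
tool_rot: [-3.141, 0.001, 1.655]
contact_force: [-0.1, -0.5, 0.1]
opening: 0.0002
grip_force: 0.0
side 74 0.1240718612820065
stub 0.08813765373970033
top 0 None
stub nan
  return _methods._mean(a, axis=axis, dtype=dtype,
  ret = ret.dtype.type(ret / rcount)
```

View pics/g4.png

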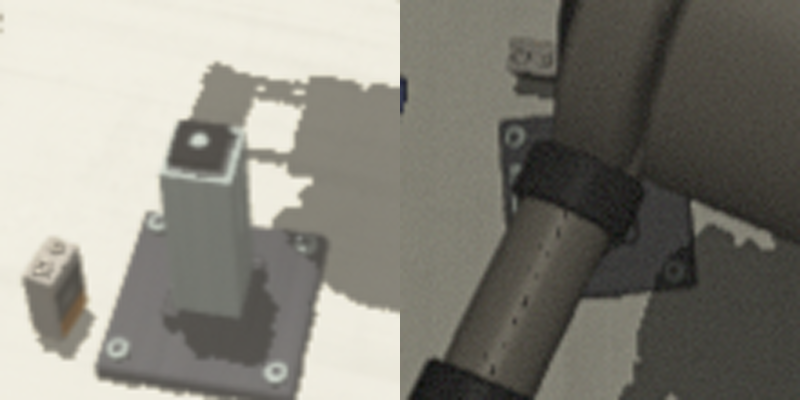

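Column top is at 0.124 m, fully home. The button is not clear in this view, so I'll move the arm aside and check it from above.

```bash
python3 -m crank '[[-1,-40,0,0,0],[-1,-80,0,0,0],[-1,-120,0,0,0],[-1,-160,0,0,0],[-1,-190,0,0,0],[-1,-200,0,0,0],[-1,-200,0,0,0]]'
python3 - <<'E'
from h import *
o=[]; a=np.radians(5.4); ex=np.array([np.cos(a),np.sin(a)]); ey=np.array([-np.sin(a),np.cos(a)])
for n,x,y in(("side",265,290),("top",185,230)):
    p,d=vision.read_camera(n); o.append(cv2.resize(np.clip(p[y:y+60,x:x+60,::-1]*1.3,0,255).astype(np.uint8),(400,400),interpolation=cv2.INTER_CUBIC))
    P=cloud(n,d); q=P[...,:2]-[.5204,.0413]; X=q@ex;Y=q@ey
    m=(d>0)&(X<-.0168)&(X>-.024)&(abs(Y)<.012)&(P[...,2]>.06)&(P[...,2]<.112)
    print(n,m.sum(),np.c_[X[m],Y[m],P[m][:,2]].round(4)[:20].tolist())
cv2.imwrite("pics/g5.png",np.hstack(o))
E
```

```text
time: 12.92
tool_pos: [0.555, -0.3371, 0.4299]
tool_rot: [-3.141, -0.001, 1.658]
contact_force: [-0.1, 0.8, 0.5]
opening: 0.0006
grip_force: 0.0
side 33 [[-0.0172, -0.0042, 0.1035], [-0.0171, 0.002, 0.1081], [-0.0175, -0.0026, 0.1029], [-0.0169, 0.0016, 0.1051], [-0.0178, -0.0011, 0.1022], [-0.0172, 0.0034, 0.1048], [-0.0176, -0.0016, 0.0991], [-0.0178, 0.0057, 0.1052], [-0.0174, -0.0019, 0.0962], [-0.017, 0.0034, 0.0999], [-0.0176, -0.0008, 0.0951], [-0.0177, 0.0063, 0.1009], [-0.0175, -0.0008, 0.0926], [-0.017, 0.0042, 0.0958], [-0.0178, 0.0006, 0.0918], [-0.0173, 0.0054, 0.0948], [-0.0175, 0.0001, 0.0886], [-0.0174, 0.0061, 0.0932], [-0.0176, 0.0008, 0.087], [-0.0175, 0.0071, 0.0919]]
top 10 [[-0.0168, 0.0035, 0.1056], [-0.017, 0.0015, 0.1071], [-0.0171, 0.0004, 0.1047], [-0.0173, -0.0015, 0.1056], [-0.0174, -0.0032, 0.1056], [-0.0175, -0.004, 0.1015], [-0.0174, -0.0036, 0.092], [-0.0174, -0.0043, 0.0876], [-0.0174, -0.0045, 0.0804], [-0.0173, -0.0041, 0.0706]]
```

View pics/g5.png

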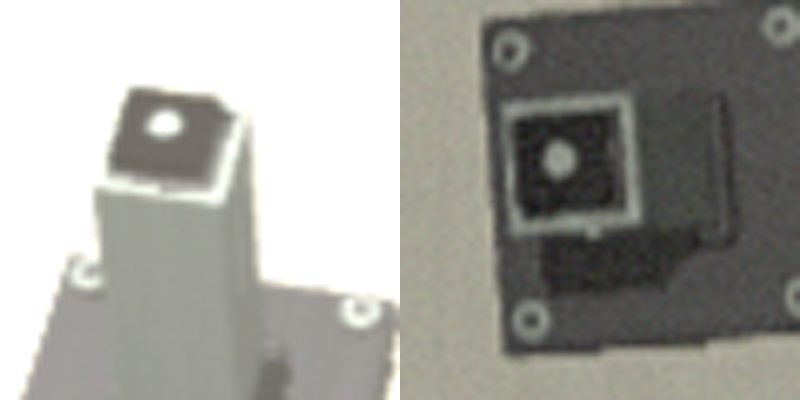

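The top view shows the nub at (595,232) on the -x wall. Depth points there stand out to x = -17.5 mm over z 0.07 to 0.106 m, which matches the button sticking out through the slot. Handing in.

```bash
python3 -c "
from cell import ticket
print(ticket.hand_in())"
```

```text
the job is handed in; nothing more can be done
None
```

The column is fully home in the stand, standing 8 mm out, and the cameras show its button through the slot. The stub is still in the block, nothing else was touched, and the job was handed in at about 13 s of the 48 s allowed.

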